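# Stow a jar in the pop-out spice keeper

### The arm

A 6-joint arm with a two-finger parallel gripper is mounted at the origin on a cart in front of the work surface, level with it; the furniture and walls round the work are solid. World frame = base frame: x ahead of the robot, y to its left, z up, the work surface at z = 0. Lengths are in m, angles in rad, forces in N, time in s.
With the tool pointing down it reaches from about 0.35 to 0.775 m from the base axis. Payload 5.5 kg.
Tool frame: the origin (TCP) lies at the very end of the fingers, on their centre line; the grasp point (between the pads) lies 19 mm behind it; z points along the fingers, y is the line along which they close (so a half turn about z gives the same grasp; the last joint's range is limited). The gripper opens to 85 mm and grips with 20 to 120 N. Pads are 22 mm wide; open, the fingers measure 114 mm over their backs; the gripper's body (76 mm by 85 mm) begins 54 mm behind the grasp point. The pads swing forward as they close: fully open they stand 13 mm farther back than shut.
Start: joints at [1.063, 0.313, 0.046, 1.304, 0, 1.431], TCP at [0.207, 0.537, 0.194] pointing down, gripper open.
Joint ranges: [-2.76, 2.76], [-0.86, 1.69], [-1.03, 1.26], [-2.2, 2.34], [-1.47, 1.5], [-3.14, 3.14]. Speed limits (rad/s): [2.57, 2.57, 3.14, 3.14, 3.14, 3.14].

### API

Orientations are given as a unit quaternion [w, x, y, z].
In Python, from workcell import env gives the robot as it stands. The module is installed in compiled form; this text tells all that it offers.
- The arm moves only by the tool jog_arm, never from a script. Its argument "rows" is a list of rows, each a list of 6 numbers: the shift along the world's x, y, z in units of 40 mm (1.0 is 40 mm), then the turn, a rotation vector about the world's x, y, z in units of 6 degrees (1.0 is 6 degrees). In form: [[x, y, z, wx, wy, wz], ...]. A call has 1 to 12 rows; each row is the pose to reach, as a shift and turn from the pose commanded when the call began; what a row does not reach only later rows make up. A row lasts 1/12 s, in which the tool goes at most 41.7 mm and 7.16 degrees, less where a joint would pass 70% of its speed; a pose out of reach is approached as far as the arm can. A call with a gripper value outside its range is refused whole. "jaw" is the gripper command: -1 is fully open, 1 is shut, values between are in proportion, set as the call begins (left out, the last holds). The fingers move at their own pace and stop on an object; "force" is the grip in N (left out, the last holds). Time passes only in rows, so rows that repeat a pose let the fingers close. It gives the time, the measured TCP pose, the force, the opening and the grip force at its end, in the units of the state.
- env.get_state(): the state, without advancing time (a new reading comes with each control period).
- env.read_camera(name): name is "scene" or "top" or "wrist"; returns a dict with "pixels" (420x560x3 uint8, red, green, blue), "mtx" (3x3 intrinsics, pixels), "k1" (the pictures are not rectified: a ray, as slopes to the right and down, at radius r is drawn at 1 + k1 r^2 times it, then the intrinsics apply), "cam_to_world" (4x4, takes a point from camera to world coordinates). Camera axes: x right, y up, looking along -z (the intrinsics and any distortion apply to the point x, -y, -z); pixel columns grow to the right and rows downward; lengths in m; the calibration is good to about 2 mm. A picture is of the moment at which its call begins. There is no depth.
- env.hand_in(): hands the job in; it is judged then, once.
The state is a dict: "clock": time; "joint_pos": joint angles; "qvel": joint speeds; "tau": joint torques, N m; "tcp_pos": TCP position; "orientation": TCP orientation; "wrist_force": force on the tool from outside, world axes, zero at the start; "ft_torque": the same for the moment, N m; "finger_gap": finger opening in m; "grip_force": force on a finger pad.
Only numpy, scipy, OpenCV 4.12 (cv2) and the standard library are available. Lean on these libraries where they do the work, as an engineer would, in place of code of your own. Each camera call takes 0.05 s, during which the arm holds its last target. There are 200 camera calls.

### The job

Press the green button on the white spice keeper so that its drawer pops out, stand the gold-capped spice jar upright in the drawer's empty well, then push the drawer in gently until the catch clicks and let go, so that it stays shut at home. Never force the keeper, keep the teal jar standing in its well, and leave the other jars alone.

Things in the scene. Friction and masses are not known exactly. Their poses are not given: they have to be found in the camera images.
- case: White spice keeper fixed to the worktop, 148 deep (x) x 210 wide (y) x 124 high, open at the front. Origin: on the worktop under the middle of its front face; x points to its back (the way the drawer goes in), y to its left seen from the robot, z up. Keeper, drawer and button are light: they bear about 15 N of push from the robot and break above 18 N.
- release_top (a point): Centre of the top of the round green release button (32 mm across, on the roof, 140 mm above the worktop, 38 mm behind the front face). It is sprung and travels 12 mm straight down; it lets the drawer go at about 3 to 6 mm (4 to 5 N), takes about 8 N near its end, then stops hard.
- drawer (a joint): Drawer slide, m: 0 = latched home, front 38 mm proud of the case; positive = out along case -x. A spring (4.5 N home, 3 N out) drives it to its stop at 0.100. To latch it must be pushed past home: the catch draws back while it is out and clicks 2 to 28 mm past home, unseen and different each time. Let go when latched, it returns forward to 0 and holds; unlatched, it springs out.
- push_plate (a point): Middle of the black pad on the front of the drawer's raised wooden centre plate, 90 mm above the worktop; moves with the drawer. Plate 64 mm wide, up to z 112 mm; the rest of the front 206 mm wide, up to z 70 mm. A slow push meets 3 to 5 N of spring, up to 8 N on the catch's ramp, falls back to 5 N with the click, and 1 mm further meets a hard rubber buffer (10 N per mm), the sure sign of having latched.
- free_well (a point): Middle of the floor of the drawer's empty well (the right one seen from the robot), 11 mm above the worktop; moves with the drawer and is open to above only with the drawer out. The well is 54 x 54 mm inside, with walls 22 mm high. The other well, with the teal jar, lies 100 mm to its left.
- jar: The spice jar to stow: round, glass with a gold-brown cap, 42 mm across and 96 mm high, cap over the top 21 mm, about 0.11 kg, standing on the worktop. Origin: centre of its underside, z up. It can be held by the cap.
- teal_jar: Small jar with a teal cap, 44 mm across, 76 mm high, standing loose in the drawer's left well. Origin: centre of its underside.
- yellow_jar: Bystander: spice jar with a yellow cap, 43 mm across, 112 mm high, on the worktop. Origin: centre of its underside.
- white_tube: Bystander: mustard bottle with a white cap, 41 mm across, 118 mm high, on the worktop. Origin: centre of its underside.

How it is judged:
On the way, in this order (a step that is already met when the one before it is completed fails the run):
1. the drawer has popped out (value of joint drawer above 0.085 m), for 0.2 s.
2. the jar stands upright and released in the empty well of the open drawer (value of joint drawer above 0.06 m and horizontal distance between jar and free_well below 0.012 m and z of jar in the frame of free_well below 0.006 m and angle between jar's own z axis and vertical below 0.12 rad and contact force between the fingers and jar below 0.1 N), for 0.2 s.
At the end, for the whole second after the job is handed in: The drawer is latched within 3 mm of home with nothing pushing it, the gold-capped jar stands upright (within 0.12 rad) and at rest on the floor of the right well (within 12 mm of its middle), and the teal jar still stands upright (value of joint drawer between -0.003 and 0.003 m and horizontal distance between jar and free_well below 0.012 m and z of jar in the frame of free_well below 0.006 m and angle between each of jar, teal_jar's own z axis and vertical below 0.12 rad and linear speed of jar below 0.02 m/s); the robot touches nothing.
It fails at once if the robot pushes on the keeper, its drawer or its button with more than 18 N (contact force between any of the fingers, the arm and case above 18 N).
It fails at once if the teal jar is tipped or taken out of its well (angle between teal_jar's own z axis and vertical above 0.5 rad or height (world z) of teal_jar above 0.03 m).
It fails at once if a bystander jar is moved more than 30 mm (distance of any of yellow_jar, white_tube from where it was at the start of the episode above 0.03 m).
It also fails if it takes over 69 s, if anything falls off the work surface, if the arm or the gripper's body presses on something with over 40 N, if the wrist force passes 120 N, or if a joint passes its speed limit or range.

## Working session

There is one attempt and no reset: what is moved stays moved. The work goes in short steps, Python scripts to look and compute and a tool call to move; the robot and the scene stay as the last step left them, time stands still between calls to the robot, and variables do not carry over. Pictures are saved under pics/ and viewed, at most 10 in all, crops included, and the job is handed in when it is done.

Besides the shell and the picture viewer there is one more tool, called after "Emit:" as name(argument=value, ...) on one line, values as JSON. jog_arm: Moves the arm, as the interface text tells. Its arguments: {"type":"object","properties":{"rows":{"type":"array","items":{"type":"array","items":{"type":"number"}}},"jaw":{"type":"number"},"force":{"type":"number"}},"required":["rows"]}

```bash
mkdir -p pics
cat > h.py <<'E'
import numpy as np, cv2
from workcell import env
def cam(n,f=None):
    c=env.read_camera(n)
    if f: cv2.imwrite(f,cv2.cvtColor(c["pixels"],cv2.COLOR_RGB2BGR))
    return c
def ray(c,u,v):
    K=np.array(c["mtx"]);k=c["k1"];d=np.array([(u-K[0,2])/K[0,0],(v-K[1,2])/K[1,1]]);s=d.copy()
    for _ in range(20): s=d/(1+k*(s@s))
    M=np.array(c["cam_to_world"]);return M[:3,3],M[:3,:3]@np.array([s[0],-s[1],-1])
def at_z(c,u,v,z):
    o,r=ray(c,u,v);return o+r*(z-o[2])/r[2]
def proj(c,p):
    M=np.array(c["cam_to_world"]);q=M[:3,:3].T@(np.array(p)-M[:3,3]);s=np.array([q[0],-q[1]])/-q[2]
    s=s*(1+c["k1"]*(s@s));K=np.array(c["mtx"]);return s[0]*K[0,0]+K[0,2],s[1]*K[1,1]+K[1,2]
E
python3 - <<'E'
from h import *
a=cam("top","pics/top.png");b=cam("scene","pics/scene.png")
print(a["cam_to_world"],b["cam_to_world"],env.get_state())
E
```

```text
[[-0.01260328  0.98020373 -0.19758998  0.33484654]
 [-0.99990793 -0.01136068  0.00742112 -0.08156808]
 [ 0.00502945  0.19766531  0.98025666  1.24586329]
 [ 0.          0.          0.          1.        ]] [[-0.71781861  0.32331438 -0.61660705 -0.1045904 ]
 [-0.69577528 -0.36513108  0.61852733  0.54884215]
 [-0.02516362  0.87301037  0.48705204  0.6363741 ]
 [ 0.          0.          0.          1.        ]] {'clock': 0.1, 'joint_pos': array([1.06339702e+00, 3.13953565e-01, 4.50702063e-02, 1.30359868e+00,
       3.11013348e-05, 1.43121897e+00]), 'qvel': array([ 0.00088475, -0.00387353,  0.00340047,  0.00121939,  0.00201964,
       -0.00109244]), 'tau': array([ 2.31988575e-03, -4.81725240e+01,  2.99244332e+01,  1.27540759e-02,
       -2.07869712e-04,  9.13221498e-06]), 'tcp_pos': array([0.20648935, 0.53608017, 0.19307286]), 'orientation': array([-2.82667595e-04,  1.82875929e-01,  9.83135639e-01, -7.94195568e-04]), 'wrist_force': array([ 0.62940208, -0.55412374, -1.6620623 ]), 'ft_torque': array([ 0.01646868,  0.01812002, -0.01251307]), 'grip_force': 0.0, 'finger_gap': 0.08542508363521019}
```

View pics/top.png

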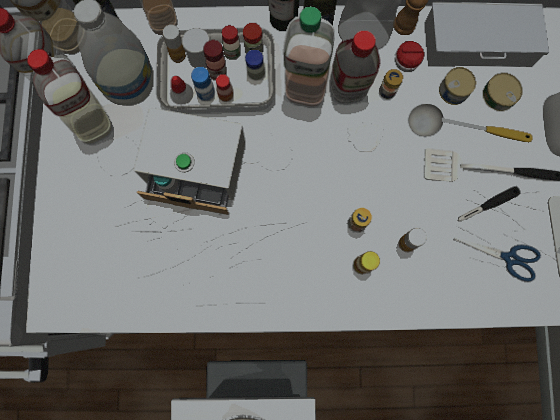

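View pics/scene.png

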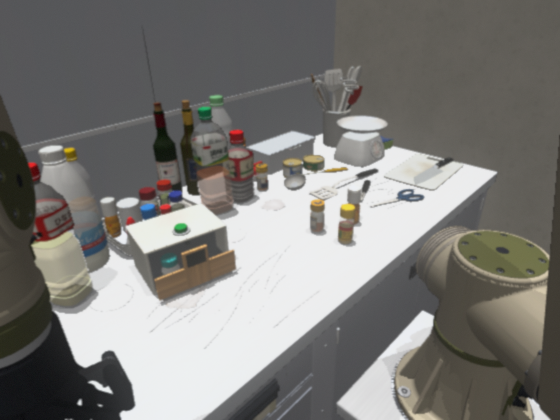

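The top view shows the green button near (184,161), the gold cap near (361,219), yellow near (368,261) and white near (413,239). Next I'll measure these.

Run:
```python
from h import *
a=cam("top")
im=cv2.cvtColor(a["pixels"],cv2.COLOR_RGB2BGR)
l=cv2.resize(im[110:220,125:255],None,fx=4.5,fy=4.5,interpolation=cv2.INTER_CUBIC)
r=cv2.resize(im[200:280,340:430],None,fx=2.2,fy=2.2,interpolation=cv2.INTER_CUBIC)
o=np.zeros((l.shape[0],l.shape[1]+r.shape[1],3),np.uint8);o[:,:l.shape[1]]=l;o[:r.shape[0],l.shape[1]:]=r
cv2.imwrite("pics/crop.png",o);print(o.shape)
h=cv2.cvtColor(im,cv2.COLOR_BGR2HSV)
def blob(lo,hi,x0,x1,y0,y1):
    m=cv2.inRange(h,lo,hi);m[:y0]=0;m[y1:]=0;m[:,:x0]=0;m[:,x1:]=0
    ys,xs=np.nonzero(m);return xs.mean(),ys.mean(),len(xs)
for n,b,z in [("btn",blob((40,100,50),(80,255,255),165,205,145,175),.14),("gold",blob((10,120,80),(30,255,255),345,380,205,235),.096),("yel",blob((20,120,80),(35,255,255),350,385,245,275),.112)]:
    print(n,b,at_z(a,b[0],b[1],z))
print("tube",at_z(a,416,237,.118))
```

```text
(495, 783, 3)
btn (np.float64(182.77070063694268), np.float64(160.43949044585986), 157) [0.65745902 0.11692001 0.14      ]
gold (np.float64(361.65700483091786), np.float64(216.35265700483092), 207) [ 0.54065115 -0.26396038  0.096     ]
yel (np.float64(369.7970479704797), np.float64(260.45387453874537), 271) [ 0.44368932 -0.27474092  0.112     ]
tube [ 0.49107527 -0.37384566  0.118     ]
```

View pics/crop.png

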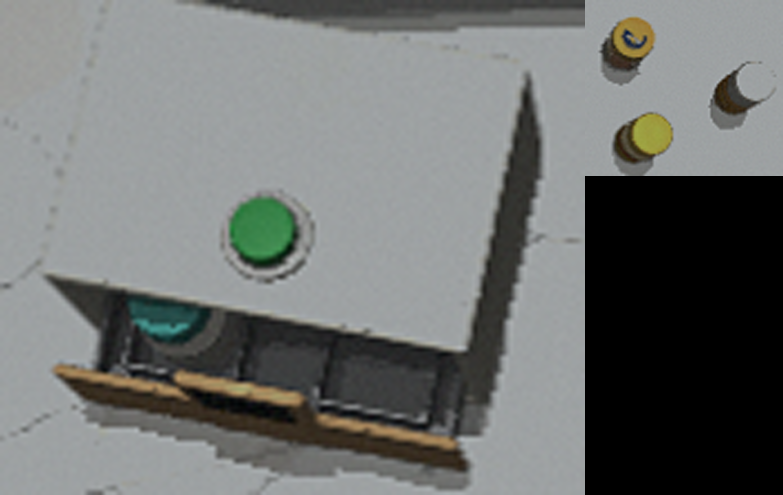

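Roof front edge runs from crop (45,275) to (467,352), drawer front top from (58,367) to (465,440), and the back-right roof corner is at (527,70).

Run:
```python
from h import *
a=cam("top")
f=lambda x,y,z: at_z(a,125+(x+.5)/4.5-.5,110+(y+.5)/4.5-.5,z)
L=f(45,275,.124);R=f(467,352,.124);B=f(527,70,.124);l=f(55,370,.07);r=f(465,442,.07);pl=f(177,377,.112);pr=f(302,401,.112);bt=f(263,230,.14)
for n,v in dict(L=L,R=R,B=B,l=l,r=r,pl=pl,pr=pr,bt=bt).items(): print(n,v.round(4))
print("w",np.linalg.norm(L-R),np.linalg.norm(R-B),np.linalg.norm(l-r),np.linalg.norm(pl-pr))
for p,q in((L,R),(l,r)):
    d=(p-q);print("yaw",np.degrees(np.arctan2(-d[0],d[1])))
d=B-R;print("yaw",np.degrees(np.arctan2(d[1],d[0])))
F=(L+R)/2;print("front mid",F,"btn off",np.linalg.norm(bt[:2]-F[:2]),(bt-F),"drawer mid",(l+r)/2,"plate mid",(pl+pr)/2)
```

```text
L [0.6407 0.2231 0.124 ]
R [0.6005 0.0212 0.124 ]
B [ 0.7403 -0.0068  0.124 ]
l [0.6066 0.2307 0.07  ]
r [0.5679 0.0268 0.07  ]
pl [0.5928 0.1607 0.112 ]
pr [0.5803 0.1006 0.112 ]
bt [0.6568 0.1163 0.14  ]
w 0.20595285571641783 0.1425953850119991 0.20758372104453504 0.06136367833144574
yaw -11.262150667266168
yaw -10.750097259578755
yaw -11.29952779507976
front mid [0.62057016 0.12215234 0.124     ] btn off 0.03672797137443098 [ 0.03625842 -0.00585411  0.016     ] drawer mid [0.58725362 0.12874906 0.07      ] plate mid [0.58653991 0.13068    0.112     ]
```

Emit:
jog_arm(rows=[[1,-1,1,0,0,0.3],[5,-5,1,0,0,1.2],[5,-5,1,0,0,1.67],[5,-5,1,0,0,1.67],[5,-5,1,0,0,1.67],[5,-5,1,0,0,1.67],[9,-8.4,1,0,0,1.67],[9,-8.4,1,0,0,1.67],[9,-8.4,1,0,0,1.67],[9,-8.4,1,0,0,1.67]], jaw=1)

```text
clock: 1.03
tcp_pos: [0.5045, 0.2542, 0.2331]
orientation: [0.0, 0.096, 0.995, 0.0]
wrist_force: [0.6, 1.5, 1.3]
finger_gap: 0.0001
grip_force: 0.0
```

Emit:
jog_arm(rows=[[2,-2,-1,0,0,0],[2,-2,-1,0,0,0],[2,-2,-1,0,0,0],[2,-2,-1,0,0,0],[2,-2,-1,0,0,0]])

```text
clock: 1.45
tcp_pos: [0.5836, 0.174, 0.1912]
orientation: [-0.002, 0.098, 0.995, -0.0]
wrist_force: [0.0, -0.4, -0.3]
finger_gap: 0.0001
grip_force: 0.0
```

Emit:
jog_arm(rows=[[1,-0.7,0,0,0,0],[1.83,-1.44,-0.3,0,0,0],[1.83,-1.44,-0.9,0,0,0],[1.83,-1.44,-0.9,0,0,0],[1.83,-1.44,-0.9,0,0,0],[1.83,-1.44,-0.9,0,0,0]])

```text
clock: 1.95
tcp_pos: [0.6557, 0.1198, 0.158]
orientation: [-0.0, 0.096, 0.995, 0.0]
wrist_force: [-0.2, -0.1, -0.3]
finger_gap: 0.0004
grip_force: 0.0
```

Run:
```python
from h import *
w=cam("wrist","pics/w1.png");print(w["cam_to_world"])
```

```text
[[ 1.89705340e-01 -9.34553882e-01 -3.01033097e-01  5.78334863e-01]
 [ 9.81840989e-01  1.80692678e-01  5.77791431e-02  1.34553253e-01]
 [ 3.96754026e-04 -3.06527646e-01  9.51861673e-01  3.37934011e-01]
 [ 0.00000000e+00  0.00000000e+00  0.00000000e+00  1.00000000e+00]]
```

View pics/w1.png

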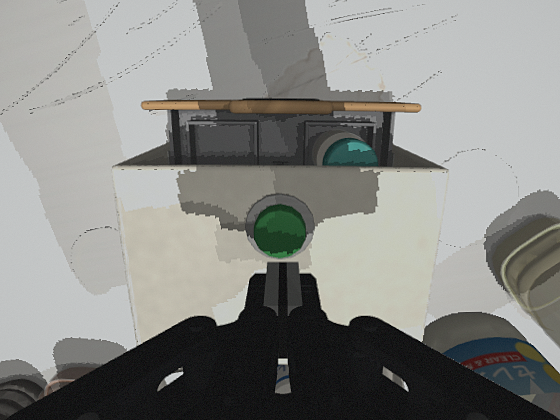

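The wrist view shows the button centre at (280,231), with the closed fingertips at about (283,262).

Run:
```python
from h import *
w=cam("wrist");print(at_z(w,280,231,.14),proj(w,env.get_state()["tcp_pos"]),env.get_state()["tcp_pos"],at_z(w,112,167,.124),at_z(w,448,168,.124))
```

```text
[0.654084   0.11880326 0.14      ] (np.float64(282.52740760323917), np.float64(247.27577968197292)) [0.65636412 0.11986297 0.15906303] [0.59969675 0.02449965 0.124     ] [0.63932174 0.22641901 0.124     ]
```

Emit:
jog_arm(rows=[[0,-0.02,-0.2,0,0,0],[0,-0.02,-0.4,0,0,0],[0,-0.02,-0.4,0,0,0],[0,-0.02,-0.4,0,0,0],[0,-0.02,-0.4,0,0,0]])

```text
clock: 2.47
tcp_pos: [0.6563, 0.1177, 0.1409]
orientation: [-0.0, 0.096, 0.995, 0.0]
wrist_force: [0.6, -0.0, -0.7]
finger_gap: 0.0
grip_force: 0.0
```

Emit:
jog_arm(rows=[[0,0,-0.05,0,0,0],[0,0,-0.1,0,0,0],[0,0,-0.14,0,0,0],[0,0,-0.17,0,0,0],[0,0,-0.17,0,0,0]])

```text
clock: 2.88
tcp_pos: [0.6564, 0.1175, 0.1338]
orientation: [-0.0, 0.096, 0.995, 0.0]
wrist_force: [-0.3, -0.7, 0.2]
finger_gap: -0.0
grip_force: 0.0
```

Emit:
jog_arm(rows=[[0,0,-0.03,0,0,0],[0,0,-0.06,0,0,0],[0,0,-0.06,0,0,0]])

```text
clock: 3.13
tcp_pos: [0.6565, 0.1175, 0.1316]
orientation: [-0.0, 0.096, 0.995, 0.0]
wrist_force: [0.1, 0.3, 0.2]
finger_gap: -0.0
grip_force: 0.0
```

Run:
```python
from h import *
w=cam("wrist","pics/w2.png");s=env.get_state();print(s["wrist_force"],s["tcp_pos"])
```

```text
[-0.16314823 -0.09728764 -0.14814932] [0.65653056 0.11751588 0.13168707]
```

View pics/w2.png

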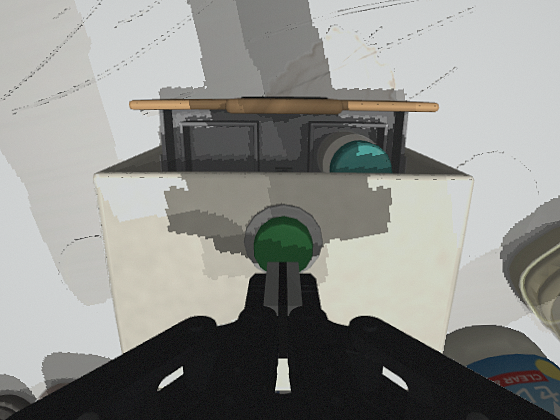

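Run:
```python
from h import *
w=cam("wrist");t=env.get_state()["tcp_pos"]
print(w["mtx"],w["k1"])
for d in (0,.005,.01,.015,.02): print(d,proj(w,t+[0,0,d]),proj(w,t+[0,0,d]-.011*np.array([.982,-.191,0])))
for z in (.14,.132): print(at_z(w,283,243,z))
print(at_z(w,94,173,.124),at_z(w,475,177,.124))
```

```text
[[360.35623402   0.         282.38453174]
 [  0.         360.35623402 210.05189262]
 [  0.           0.           1.        ]] -0.06866547030804093
0 (np.float64(282.53214954635433), np.float64(246.7239908616121)) (np.float64(282.52779899029764), np.float64(227.72587192369372))
0.005 (np.float64(282.53527167848017), np.float64(250.5304422618567)) (np.float64(282.53088019644144), np.float64(231.12443049301942))
0.01 (np.float64(282.5385501527916), np.float64(254.5298920981251)) (np.float64(282.5341197432179), np.float64(234.6994933198441))
0.015 (np.float64(282.5419968247434), np.float64(258.7371773855779)) (np.float64(282.53753001172544), np.float64(238.46501934794586))
0.02 (np.float64(282.545624756646), np.float64(263.1686696237933)) (np.float64(282.54112469070003), np.float64(242.43646058771608))
[0.65101651 0.11881533 0.14      ]
[0.65436523 0.11817743 0.132     ]
[0.59840609 0.02510394 0.124     ] [0.6399843  0.22705623 0.124     ]
```

Emit:
jog_arm(rows=[[0,0,-0.03,0,0,0],[0,0,-0.05,0,0,0],[0,0,-0.05,0,0,0]])

```text
clock: 3.48
tcp_pos: [0.6565, 0.1175, 0.1296]
orientation: [-0.0, 0.096, 0.995, 0.0]
wrist_force: [0.4, 0.6, -0.3]
finger_gap: -0.0001
grip_force: 0.0
```

Emit:
jog_arm(rows=[[0,0,-0.03,0,0,0],[0,0,-0.06,0,0,0],[0,0,-0.06,0,0,0]])

```text
clock: 3.73
tcp_pos: [0.6564, 0.1175, 0.1271]
orientation: [-0.0, 0.096, 0.995, 0.0]
wrist_force: [0.2, 0.4, 0.9]
finger_gap: -0.0002
grip_force: 0.0
```

Emit:
jog_arm(rows=[[0,0,-0.03,0,0,0],[0,0,-0.06,0,0,0],[0,0,-0.06,0,0,0]])

```text
clock: 3.98
tcp_pos: [0.6564, 0.1175, 0.1247]
orientation: [-0.0, 0.096, 0.995, 0.0]
wrist_force: [0.8, -0.1, 0.0]
finger_gap: -0.0001
grip_force: 0.0
```

Run:
```python
from h import *
w=cam("wrist");s=env.get_state();print(s["wrist_force"],s["tcp_pos"])
im=cv2.cvtColor(w["pixels"],cv2.COLOR_RGB2BGR)
cv2.imwrite("pics/w3.png",cv2.resize(im[90:310,140:430],None,fx=2.5,fy=2.5,interpolation=cv2.INTER_CUBIC))
```

```text
[-0.58337008 -0.59408577 -0.10593703] [0.65651377 0.11748347 0.12484374]
```

View pics/w3.png

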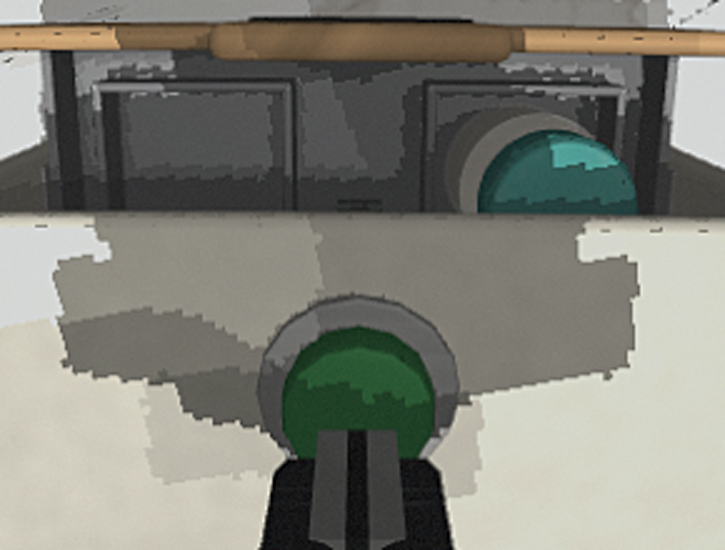

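The tip still stands above the button, seen at (283,262). It seems to be higher than the reported TCP, so I'll continue down in small steps, watching the force.

Emit:
jog_arm(rows=[[0,0,-0.03,0,0,0],[0,0,-0.06,0,0,0],[0,0,-0.06,0,0,0]])

```text
clock: 4.28
tcp_pos: [0.6564, 0.1175, 0.1223]
orientation: [-0.0, 0.096, 0.995, 0.0]
wrist_force: [0.0, -0.0, -0.1]
finger_gap: -0.0004
grip_force: 0.0
```

Emit:
jog_arm(rows=[[0,0,-0.03,0,0,0],[0,0,-0.06,0,0,0],[0,0,-0.06,0,0,0]])

```text
clock: 4.53
tcp_pos: [0.6564, 0.1175, 0.1199]
orientation: [-0.0, 0.096, 0.995, 0.0]
wrist_force: [-0.3, 0.1, 0.1]
finger_gap: 0.0001
grip_force: 0.0
```

Emit:
jog_arm(rows=[[0,0,-0.03,0,0,0],[0,0,-0.06,0,0,0],[0,0,-0.06,0,0,0]])

```text
clock: 4.78
tcp_pos: [0.6564, 0.1175, 0.1175]
orientation: [-0.0, 0.096, 0.995, 0.0]
wrist_force: [-0.3, -0.1, 0.0]
finger_gap: -0.0002
grip_force: 0.0
```

Run:
```python
from h import *
c=cam("scene");s=env.get_state();print(s["wrist_force"],s["tcp_pos"],proj(c,s["tcp_pos"]),proj(c,[.6565,.1175,.14]),c["mtx"][0])
w=cam("wrist")
a=cv2.cvtColor(c["pixels"],cv2.COLOR_RGB2BGR)[180:310,110:260]
b=cv2.cvtColor(w["pixels"],cv2.COLOR_RGB2BGR)[180:300,210:355]
a=cv2.resize(a,(600,520),interpolation=cv2.INTER_CUBIC)
cv2.imwrite("pics/s2.png",a)
```

```text
[-0.07081236 -0.4121932  -0.37234442] [0.6564679  0.11750034 0.11764413] (np.float64(181.22325525688603), np.float64(233.440798690477)) (np.float64(179.92605940643674), np.float64(225.61753598481715)) [402.89024551   0.         276.23275708]
```

View pics/s2.png

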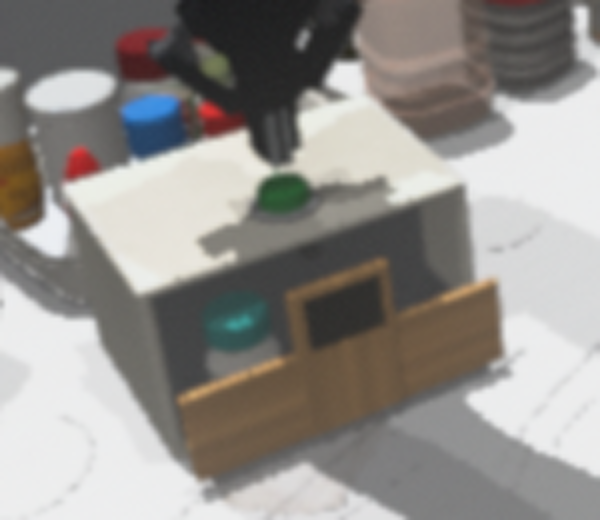

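The tip is at scene (180,220.5) and above the button at (181,228). I'll triangulate with the wrist view's (283,262).

Run:
```python
from h import *
def tri(rs):
    A=0;B=0
    for o,r in rs:
        r=r/np.linalg.norm(r);P=np.eye(3)-np.outer(r,r);A=A+P;B=B+P@o
    x=np.linalg.solve(A,B);return x,[np.linalg.norm(np.cross(x-o,r/np.linalg.norm(r))) for o,r in rs]
c=cam("scene");w=cam("wrist")
print("tip",tri([ray(c,180,220.5),ray(w,283,262)]))
h=cv2.cvtColor(w["pixels"],cv2.COLOR_RGB2HSV);m=cv2.inRange(h,(45,100,20),(75,255,255));m[:190]=0;m[300:]=0;m[:,:220]=0;m[:,340:]=0
ys,xs=np.nonzero(m);print(xs.min(),xs.max(),ys.min(),ys.max(),len(xs))
for z in(.14,.13):print(z,at_z(w,(xs.min()+xs.max())/2,ys.min(),z),at_z(w,xs.min(),ys.mean(),z),at_z(w,xs.max(),ys.mean(),z))
print(env.get_state()["tcp_pos"],w["cam_to_world"][:,3])
```

```text
tip (array([0.64607253, 0.12030683, 0.15956707]), [np.float64(0.000618992319136199), np.float64(0.0006189923191360327)])
252 314 225 273 2191
0.14 [0.63636889 0.12166654 0.14      ] [0.64546424 0.1048353  0.14      ] [0.65112126 0.13386562 0.14      ]
0.13 [0.63999158 0.12097919 0.13      ] [0.64966362 0.10308078 0.13      ] [0.65567932 0.13395175 0.13      ]
[0.65661015 0.11751775 0.11789008] [0.57923302 0.13250714 0.29771667 1.        ]
```

The visible fingertip triangulates to z ≈ 0.16, about 42 mm above the reported TCP, with x and y consistent. I'll treat the real tip as reported z + 0.042, so button contact should come near reported 0.098.

Emit:
jog_arm(rows=[[0,0,-0.1,0,0,0],[0,0,-0.2,0,0,0],[0,0,-0.28,0,0,0],[0,0,-0.32,0,0,0],[0,0,-0.32,0,0,0]])

```text
clock: 5.4
tcp_pos: [0.6561, 0.1175, 0.1041]
orientation: [-0.001, 0.096, 0.995, -0.0]
wrist_force: [-0.5, -0.0, -0.1]
finger_gap: 0.0002
grip_force: 0.0
```

Emit:
jog_arm(rows=[[0,0,-0.04,0,0,0],[0,0,-0.08,0,0,0],[0,0,-0.12,0,0,0],[0,0,-0.12,0,0,0]])

```text
clock: 5.73
tcp_pos: [0.6568, 0.1175, 0.1009]
orientation: [0.0, 0.096, 0.995, 0.0]
wrist_force: [-1.7, -0.7, 2.5]
finger_gap: -0.0004
grip_force: 1.6
```

Contact came at reported z of about 0.102, so the offset is about 39 mm.

Emit:
jog_arm(rows=[[0,0,-0.03,0,0,0],[0,0,-0.06,0,0,0],[0,0,-0.06,0,0,0]])

```text
clock: 5.98
tcp_pos: [0.6568, 0.1176, 0.0982]
orientation: [0.0, 0.096, 0.995, 0.0]
wrist_force: [-0.1, -0.3, 1.8]
finger_gap: 0.0003
grip_force: 1.3
```

Emit:
jog_arm(rows=[[0,0,-0.03,0,0,0],[0,0,-0.06,0,0,0],[0,0,-0.06,0,0,0]])

```text
clock: 6.23
tcp_pos: [0.6567, 0.1175, 0.0955]
orientation: [0.0, 0.096, 0.995, 0.0]
wrist_force: [-1.3, 0.4, 5.6]
finger_gap: -0.0001
grip_force: 2.4
```

Emit:
jog_arm(rows=[[0,0,-0.03,0,0,0],[0,0,-0.06,0,0,0],[0,0,-0.06,0,0,0]])

```text
clock: 6.48
tcp_pos: [0.6568, 0.1175, 0.0933]
orientation: [0.0, 0.096, 0.995, 0.0]
wrist_force: [-1.8, -0.5, 5.5]
finger_gap: -0.0
grip_force: 2.9
```

Run:
```python
from h import *
c=cam("top")
im=cv2.cvtColor(c["pixels"],cv2.COLOR_RGB2BGR)[140:260,125:255]
cv2.imwrite("pics/t2.png",cv2.resize(im,None,fx=4.5,fy=4.5,interpolation=cv2.INTER_CUBIC))
```

```text
(no output)
```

View pics/t2.png

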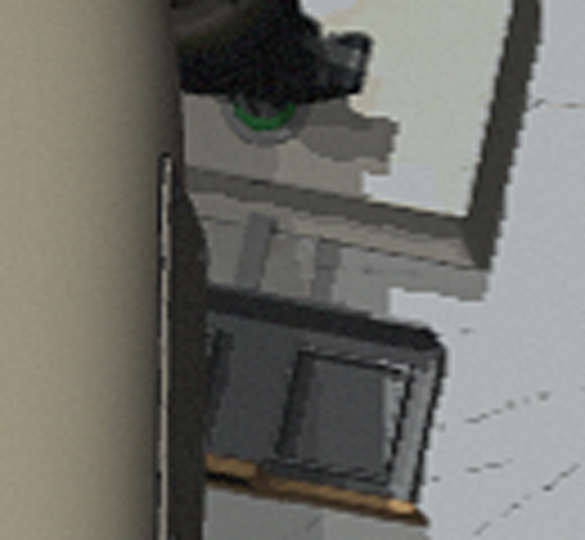

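The drawer is out, and the empty well's rim corners are at crop (302,352), (412,370), (400,480) and (283,455). I'll lift and head to the jar.

Emit:
jog_arm(rows=[[0,0,0.3,0,0,0],[0,0,1.2,0,0,0],[-0.5,-0.8,1.7,0,0,0],[-2.9,-9.5,1.7,0,0,0],[-2.9,-9.5,1.7,0,0,0],[-2.9,-9.5,1.7,0,0,0],[-2.9,-9.5,1.7,0,0,0],[-2.9,-9.5,1.7,0,0,0],[-2.9,-9.5,1.7,0,0,0],[-2.9,-9.5,1.7,0,0,0],[-2.9,-9.5,1.7,0,0,0],[-2.9,-9.5,1.7,0,0,0]], jaw=-1)

```text
clock: 7.53
tcp_pos: [0.5393, -0.2659, 0.1604]
orientation: [-0.0, 0.097, 0.995, -0.0]
wrist_force: [0.4, 0.0, -0.2]
finger_gap: 0.0856
grip_force: 0.0
```

Run:
```python
from h import *
c=cam("top");f=lambda x,y,z: at_z(c,125+(x+.5)/4.5-.5,140+(y+.5)/4.5-.5,z)
q=[f(x,y,.033) for x,y in((302,352),(412,370),(400,480),(283,455))]
for p in q: print(p.round(4))
print(np.mean(q,0),[np.linalg.norm(q[i]-q[i-1]).round(4) for i in range(4)]);print("front",f(427,518,.07))
s=env.get_state();print(s["tcp_pos"])
im=cv2.cvtColor(c["pixels"],cv2.COLOR_RGB2BGR)[140:240,130:260]
cv2.imwrite("pics/t3.png",cv2.resize(im,None,fx=5,fy=5,interpolation=cv2.INTER_CUBIC))
```

```text
[0.553  0.1124 0.033 ]
[0.5432 0.0567 0.033 ]
[0.4875 0.0621 0.033 ]
[0.5007 0.121  0.033 ]
[0.521111   0.08807875 0.033     ] [np.float64(0.053), np.float64(0.0566), np.float64(0.0559), np.float64(0.0603)]
front [0.46427303 0.04451896 0.07      ]
[ 0.53841289 -0.27012911  0.16016022]
```

Run:
```python
from h import *
w=cam("wrist","pics/w4.png");print(env.get_state()["tcp_pos"])
h=cv2.cvtColor(w["pixels"],cv2.COLOR_RGB2HSV);m=cv2.inRange(h,(8,110,60),(32,255,255))
n,l,s,ce=cv2.connectedComponentsWithStats(m)
for i in range(1,n):
    if s[i,4]>300: print(s[i],ce[i],at_z(w,*ce[i],.096))
```

```text
[ 0.53916588 -0.26709184  0.16011906]
[ 211   36   66   69 3448] [243.45852668  69.59599768] [ 0.4409053  -0.27616599  0.096     ]
[ 263  181   57   54 1893] [291.23613312 207.70575806] [ 0.53773379 -0.26387484  0.096     ]
```

View pics/w4.png

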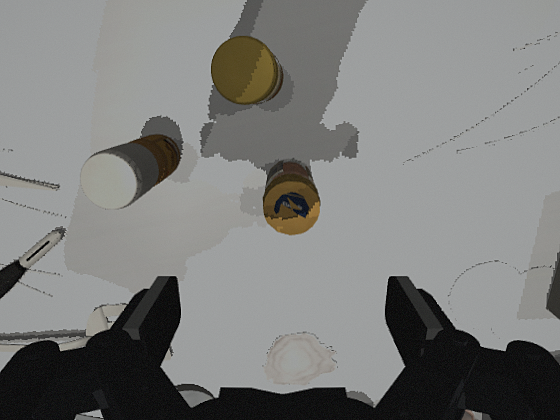

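The gold cap centre is at (292,208), giving (0.538,-0.264), which agrees with the top view. The yellow (246,70) and white (112,180) jars are clear of the fingers.

Emit:
jog_arm(rows=[[0,0.04,-0.5,0,0,0],[0,0.07,-1.3,0,0,0],[0,0.07,-2.1,0,0,0],[0,0.07,-2.8,0,0,0],[0,0.07,-3.3,0,0,0],[0,0.07,-3.5,0,0,0],[0,0.07,-3.5,0,0,0],[0,0.07,-3.5,0,0,0]])

```text
clock: 8.3
tcp_pos: [0.5409, -0.2592, 0.0213]
orientation: [-0.0, 0.096, 0.995, 0.0]
wrist_force: [0.2, 0.6, 0.6]
finger_gap: 0.0855
grip_force: 0.0
```

Emit:
jog_arm(rows=[[0,0,0,0,0,0],[0,0,0,0,0,0],[0,0,0,0,0,0],[0,0,0,0,0,0],[0,0,0,0,0,0],[0,0,0,0,0,0]], jaw=1, force=30)

```text
clock: 8.8
tcp_pos: [0.5416, -0.2607, 0.0225]
orientation: [0.001, 0.096, 0.995, -0.001]
wrist_force: [-0.8, -0.8, 5.8]
finger_gap: 0.0412
grip_force: 29.9
```

Emit:
jog_arm(rows=[[0,0,0.3,0,0,0],[0,0,1.1,0,0,0],[0,0,2,0,0,0],[0,0.6,2.9,0,0,0],[-0.2,1.5,3.2,0,0,0],[-0.3,2.4,3.2,0,0,0],[-0.5,3.3,3.2,0,0,0],[-0.5,4.2,3.2,0,0,0],[-0.5,5.1,3.2,0,0,0],[-0.5,6,3.2,0,0,0],[-0.5,6.8,3.2,0,0,0],[-0.5,7.3,3.2,0,0,0]])

```text
clock: 9.8
tcp_pos: [0.5195, 0.0355, 0.1488]
orientation: [-0.001, 0.095, 0.995, 0.001]
wrist_force: [-0.1, -0.7, -1.8]
finger_gap: 0.0412
grip_force: 30.8
```

Emit:
jog_arm(rows=[[0,0.5,0,0,0,0],[0,1,0,0,0,0],[0,1.35,0,0,0,0],[0,1.5,0,0,0,0],[0,1.5,0,0,0,0],[0,1.5,0,0,0,0]])

```text
clock: 10.3
tcp_pos: [0.5203, 0.0921, 0.1488]
orientation: [-0.0, 0.096, 0.995, -0.0]
wrist_force: [0.0, 0.1, -1.3]
finger_gap: 0.0413
grip_force: 30.8
```

Run:
```python
from h import *
w=cam("wrist","pics/w5.png");s=env.get_state();print(s["tcp_pos"],s["finger_gap"],s["wrist_force"])
```

```text
[0.52044565 0.09172327 0.14885551] 0.040636124844769056 [-0.11047775  0.55921798 -1.87978045]
```

View pics/w5.png

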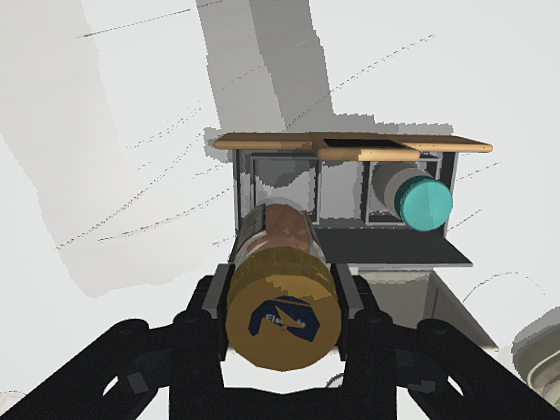

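The view shows the held jar upright, the well rim's front corners at about (252,155) and (320,155), the divider foot at (318,222), and the left well's back-left corner at (369,222).

Run:
```python
from h import *
w=cam("wrist")
ex=np.array([.982,-.191]);ey=np.array([.191,.982]);O=np.array([.6195,.1235])
def loc(u,v,z): p=at_z(w,u,v,z)[:2]-O; return (np.array([p@ex,p@ey])*1e3).round(1)
for n,u,v,z in [("fl",252,155,.033),("fr",320,155,.033),("br",318,222,.033),("Lbl",369,222,.033),("Lfr",438,158,.033),("Lbr",433,230,.033),("frontR",216,143,.07),("frontL",492,147,.07)]: print(n,loc(u,v,z))
print("tcp",((env.get_state()["tcp_pos"][:2]-O)@np.c_[ex,ey]*1e3).round(1))
# rectified strip: profiles in drawer frame at z=.033
g=cv2.cvtColor(w["pixels"],cv2.COLOR_RGB2GRAY).astype(np.float32)
def samp(x,y): u,v=proj(w,[*(O+ex*x+ey*y),.033]);return int(cv2.getRectSubPix(g,(1,1),(u,v))[0,0])
print("y -90..60 @x-105,-100:");
for X in(-.108,-.102): print([samp(X,y/1e3) for y in range(-92,64,2)])
print("x -135..-50 @y-50(front),-5,5")
for Y in(-.065,-.05,-.035,0): print([samp(x/1e3,Y) for x in range(-136,-50,2)])
```

```text
fl [-122.4  -75.3]
fr [-122.3  -19.2]
br [-63.7 -19.2]
Lbl [-63.7  25.5]
Lfr [-120.3   79.8]
Lbr [-56.   83.7]
frontR [-137.   -97.7]
frontL [-135.1  103.4]
tcp [-91.1 -50.3]
y -90..60 @x-105,-100:
[214, 84, 39, 56, 112, 116, 69, 64, 90, 43, 80, 75, 90, 91, 90, 93, 90, 90, 90, 89, 90, 91, 93, 86, 88, 75, 77, 78, 76, 85, 159, 156, 129, 129, 132, 38, 58, 96, 153, 151, 149, 150, 150, 151, 149, 150, 148, 149, 147, 148, 149, 147, 143, 127, 117, 41, 44, 57, 147, 68, 62, 70, 69, 70, 73, 73, 73, 72, 76, 88, 111, 108, 107, 109, 109, 108, 109, 110]
[221, 85, 44, 81, 129, 141, 142, 137, 74, 35, 144, 173, 87, 87, 90, 89, 90, 88, 90, 77, 77, 77, 77, 78, 78, 74, 123, 151, 150, 151, 149, 150, 149, 128, 132, 36, 102, 123, 149, 150, 148, 148, 149, 149, 148, 149, 149, 147, 148, 148, 146, 148, 122, 126, 126, 51, 41, 45, 146, 65, 70, 69, 72, 70, 72, 74, 83, 109, 107, 108, 107, 110, 111, 103, 54, 45, 49, 51]
x -135..-50 @y-50(front),-5,5
[73, 87, 118, 116, 99, 93, 49, 59, 87, 91, 91, 90, 90, 91, 90, 89, 89, 88, 88, 88, 165, 161, 159, 128, 128, 127, 112, 107, 79, 55, 48, 59, 64, 57, 56, 61, 70, 63, 60, 63, 73, 107, 91]
[72, 80, 103, 104, 84, 73, 47, 56, 87, 92, 92, 91, 92, 91, 91, 78, 77, 77, 76, 75, 117, 150, 148, 149, 148, 130, 127, 128, 101, 65, 67, 72, 68, 69, 68, 71, 71, 72, 74, 70, 84, 72, 75]
[72, 71, 101, 101, 70, 58, 49, 50, 77, 81, 78, 80, 79, 78, 73, 130, 151, 149, 149, 150, 149, 149, 149, 148, 147, 147, 147, 148, 144, 126, 128, 88, 118, 62, 66, 71, 70, 71, 66, 70, 82, 85, 75]
[48, 19, 25, 32, 90, 112, 117, 105, 95, 67, 152, 151, 150, 150, 148, 149, 149, 149, 147, 147, 148, 147, 148, 147, 148, 146, 146, 146, 145, 145, 145, 144, 145, 146, 107, 76, 75, 76, 76, 55, 49, 47, 50]
```

Run:
```python
from h import *
w=cam("wrist");ex=np.array([.982,-.191]);ey=np.array([.191,.982]);O=np.array([.6195,.1235])
h=cv2.cvtColor(w["pixels"],cv2.COLOR_RGB2HSV);m=cv2.inRange(h,(8,100,40),(32,255,255));m[:235]=0
ys,xs=np.nonzero(m);print(xs.min(),xs.max(),ys.min(),ys.max())
for z in(.22,.224):
    for u,v in((283.5,ys.max()),(283.5,315)):
        p=at_z(w,u,v,z)[:2]-O;print(z,v,(p@ex*1e3).round(1),(p@ey*1e3).round(1))
    print(np.linalg.norm(at_z(w,xs.min(),315,z)-at_z(w,xs.max(),315,z)))
t=env.get_state()["tcp_pos"][:2]-O;print(t@ex,t@ey)
```

```text
225 341 235 371
0.22 371 -71.1 -50.0
0.22 315 -95.9 -50.0
0.040958287181361956
0.224 371 -74.7 -50.0
0.224 315 -98.6 -50.0
0.0394527060148738
-0.09095843906249168 -0.05043279745336067
```

Emit:
jog_arm(rows=[[0.03,0,-0.4,0,0,0],[0.03,0,-1,0,0,0],[0.03,0,-1.6,0,0,0],[0.03,0,-2,0,0,0],[0.03,0,-2.2,0,0,0],[0.03,0,-2.3,0,0,0],[0.03,0,-2.4,0,0,0],[0.03,0,-2.5,0,0,0],[0.03,0,-2.6,0,0,0],[0.03,0,-2.7,0,0,0],[0.03,0,-2.77,0,0,0],[0.03,0,-2.77,0,0,0]])

```text
clock: 11.45
tcp_pos: [0.5215, 0.0923, 0.0379]
orientation: [-0.0, 0.096, 0.995, 0.0]
wrist_force: [0.2, 0.6, -0.7]
finger_gap: 0.0411
grip_force: 30.8
```

Run:
```python
from h import *
s=env.get_state();print(s["tcp_pos"],s["wrist_force"],s["finger_gap"])
```

```text
[0.52152428 0.09234451 0.03789043] [ 0.17978311  0.5734384  -0.68439125] 0.04107700705500376
```

Emit:
jog_arm(rows=[[0,0,-0.03,0,0,0],[0,0,-0.06,0,0,0],[0,0,-0.08,0,0,0],[0,0,-0.08,0,0,0]])

```text
clock: 11.78
tcp_pos: [0.5217, 0.0923, 0.035]
orientation: [-0.0, 0.096, 0.995, 0.0]
wrist_force: [0.1, 0.3, -1.8]
finger_gap: 0.0412
grip_force: 30.8
```

Emit:
jog_arm(rows=[[0,0,-0.03,0,0,0],[0,0,-0.05,0,0,0],[0,0,-0.05,0,0,0]])

```text
clock: 12.03
tcp_pos: [0.5223, 0.0922, 0.0335]
orientation: [0.001, 0.096, 0.995, 0.0]
wrist_force: [-0.5, -0.8, 1.6]
finger_gap: 0.041
grip_force: 30.9
```

Contact with the floor at the expected height, so I'll release.

Emit:
jog_arm(rows=[[0,0,0,0,0,0],[0,0,0,0,0,0],[0,0,0,0,0,0],[0,0,0,0,0,0],[0,0,0.05,0,0,0],[0,0,0.4,0,0,0],[0,0,1.2,0,0,0],[0,0,2,0,0,0],[0,0,2.8,0,0,0],[0,0,3,0,0,0],[0,0,3,0,0,0],[0,0,3,0,0,0]], jaw=-0.5)

```text
clock: 13.03
tcp_pos: [0.522, 0.0923, 0.153]
orientation: [0.0, 0.096, 0.995, 0.0]
wrist_force: [-0.3, 0.1, -0.5]
finger_gap: 0.0642
grip_force: 0.0
```

Run:
```python
from h import *
w=cam("wrist");ex=np.array([.982,-.191]);ey=np.array([.191,.982]);O=np.array([.6195,.1235])
print(env.get_state()["tcp_pos"])
h=cv2.cvtColor(w["pixels"],cv2.COLOR_RGB2HSV)
for nm,lo,hi,z in(("gold",(8,100,40),(32,255,255),.107),("teal",(80,80,30),(100,255,255),.087)):
    m=cv2.inRange(h,lo,hi);n,l,s,ce=cv2.connectedComponentsWithStats(m)
    for i in range(1,n):
        if s[i,4]>300:
            p=at_z(w,*ce[i],z)[:2]-O;print(nm,s[i],ce[i].round(1),(p@ex*1e3).round(1),(p@ey*1e3).round(1))
```

```text
[0.52110121 0.09229141 0.15191004]
gold [ 214  130  275   28 3736] [351.7 142.4] -140.1 -6.0
gold [ 246  177   62   67 2737] [276.5 210.4] -95.5 -53.2
teal [ 392  172   58   56 2432] [420.6 199. ] -97.6 49.9
```

Gold cap at about (-93,-53) in the case frame and the teal jar at (-97,50), both as expected and standing. Now go in front of the plate with the jaws shut.

Emit:
jog_arm(rows=[[-0.3,0.3,0,0,0,0],[-0.9,0.9,0,0,0,0],[-1.5,1.4,0,0,0,0],[-1.84,1.6,0,0,0,0],[-1.84,1.6,0,0,0,0],[-1.84,1.6,-0.3,0,0,0],[-1.84,1.6,-0.9,0,0,0],[-1.84,1.6,-1.6,0,0,0],[-1.84,1.6,-2.3,0,0,0],[-1.84,1.6,-2.58,0,0,0],[-1.84,1.6,-2.58,0,0,0],[-1.84,1.6,-2.58,0,0,0]], jaw=1)

```text
clock: 14.08
tcp_pos: [0.4475, 0.1558, 0.0489]
orientation: [-0.001, 0.096, 0.995, -0.0]
wrist_force: [-0.3, -0.5, -0.4]
finger_gap: 0.0003
grip_force: 0.0
```

Emit:
jog_arm(rows=[[0.08,-0.016,0,0,0,0],[0.16,-0.031,0,0,0,0],[0.25,-0.05,0,0,0,0],[0.33,-0.064,0,0,0,0],[0.42,-0.08,0,0,0,0],[0.42,-0.08,0,0,0,0]])

```text
clock: 14.58
tcp_pos: [0.4664, 0.153, 0.0503]
orientation: [0.001, 0.096, 0.995, 0.0]
wrist_force: [-0.1, 1.1, -0.1]
finger_gap: 0.0001
grip_force: 0.0
```

Emit:
jog_arm(rows=[[0.05,-0.01,0,0,0,0],[0.1,-0.02,0,0,0,0],[0.15,-0.03,0,0,0,0],[0.2,-0.04,0,0,0,0],[0.25,-0.05,0,0,0,0],[0.3,-0.06,0,0,0,0],[0.35,-0.07,0,0,0,0],[0.4,-0.08,0,0,0,0],[0.45,-0.09,0,0,0,0],[0.5,-0.097,0,0,0,0]])

```text
clock: 15.42
tcp_pos: [0.4849, 0.1491, 0.0497]
orientation: [-0.0, 0.096, 0.995, -0.0]
wrist_force: [-3.8, -0.4, 2.3]
finger_gap: -0.0001
grip_force: 1.7
```

Emit:
jog_arm(rows=[[0.06,-0.012,0,0,0,0],[0.13,-0.025,0,0,0,0],[0.2,-0.039,0,0,0,0],[0.28,-0.054,0,0,0,0],[0.36,-0.07,0,0,0,0],[0.44,-0.086,0,0,0,0],[0.52,-0.101,0,0,0,0],[0.6,-0.117,0,0,0,0],[0.68,-0.132,0,0,0,0],[0.76,-0.148,0,0,0,0],[0.84,-0.163,0,0,0,0],[0.92,-0.179,0,0,0,0]])

```text
clock: 16.42
tcp_pos: [0.5218, 0.1418, 0.0497]
orientation: [-0.0, 0.096, 0.995, -0.0]
wrist_force: [-4.3, -1.3, 2.3]
finger_gap: -0.0
grip_force: 2.1
```

Emit:
jog_arm(rows=[[0.08,-0.016,0,0,0,0],[0.16,-0.031,0,0,0,0],[0.24,-0.047,0,0,0,0],[0.32,-0.062,0,0,0,0],[0.4,-0.078,0,0,0,0],[0.48,-0.093,0,0,0,0],[0.56,-0.109,0,0,0,0],[0.64,-0.124,0,0,0,0],[0.72,-0.14,0,0,0,0],[0.8,-0.156,0,0,0,0],[0.86,-0.167,0,0,0,0],[0.9,-0.175,0,0,0,0]])

```text
clock: 17.42
tcp_pos: [0.5578, 0.1346, 0.0496]
orientation: [-0.0, 0.096, 0.995, -0.0]
wrist_force: [-3.8, -2.1, 1.6]
finger_gap: -0.0001
grip_force: 2.3
```

Emit:
jog_arm(rows=[[0.05,-0.01,0,0,0,0],[0.1,-0.019,0,0,0,0],[0.15,-0.029,0,0,0,0],[0.2,-0.039,0,0,0,0],[0.25,-0.049,0,0,0,0],[0.28,-0.054,0,0,0,0],[0.28,-0.054,0,0,0,0]])

```text
clock: 18.0
tcp_pos: [0.568, 0.1326, 0.0496]
orientation: [-0.001, 0.096, 0.995, -0.0]
wrist_force: [-7.3, -2.1, 4.4]
finger_gap: 0.0003
grip_force: 3.3
```

Emit:
jog_arm(rows=[[0.02,-0.004,0,0,0,0],[0.04,-0.008,0,0,0,0],[0.04,-0.008,0,0,0,0]])

```text
clock: 18.25
tcp_pos: [0.5699, 0.1322, 0.0496]
orientation: [-0.001, 0.096, 0.995, -0.0]
wrist_force: [-6.5, -1.9, 3.9]
finger_gap: 0.0
grip_force: 2.9
```

Emit:
jog_arm(rows=[[0.02,-0.004,0,0,0,0],[0.03,-0.006,0,0,0,0],[0.03,-0.006,0,0,0,0]])

```text
clock: 18.5
tcp_pos: [0.5714, 0.1319, 0.0496]
orientation: [-0.001, 0.096, 0.995, -0.0]
wrist_force: [-5.6, -3.1, 3.2]
finger_gap: 0.0002
grip_force: 2.6
```

Emit:
jog_arm(rows=[[0.02,-0.004,0,0,0,0],[0.04,-0.008,0,0,0,0],[0.04,-0.008,0,0,0,0]])

```text
clock: 18.75
tcp_pos: [0.5736, 0.1317, 0.0496]
orientation: [-0.0, 0.096, 0.995, -0.0]
wrist_force: [-3.4, -2.1, -0.2]
finger_gap: -0.0002
grip_force: 1.4
```

Emit:
jog_arm(rows=[[0.02,-0.004,0,0,0,0],[0.04,-0.008,0,0,0,0],[0.04,-0.008,0,0,0,0]])

```text
clock: 19.0
tcp_pos: [0.5748, 0.1315, 0.0496]
orientation: [-0.0, 0.096, 0.995, -0.0]
wrist_force: [-5.4, -2.8, 1.9]
finger_gap: 0.0
grip_force: 2.3
```

Emit:
jog_arm(rows=[[0.02,-0.004,0,0,0,0],[0.04,-0.008,0,0,0,0],[0.04,-0.008,0,0,0,0]])

```text
clock: 19.25
tcp_pos: [0.5751, 0.1314, 0.0496]
orientation: [-0.001, 0.096, 0.995, -0.0]
wrist_force: [-7.4, -1.0, 3.7]
finger_gap: 0.0001
grip_force: 3.8
```

Emit:
jog_arm(rows=[[0.02,-0.004,0,0,0,0],[0.03,-0.006,0,0,0,0],[0.03,-0.006,0,0,0,0]])

```text
clock: 19.5
tcp_pos: [0.5753, 0.1314, 0.0496]
orientation: [-0.002, 0.096, 0.995, -0.0]
wrist_force: [-10.2, -1.8, 6.3]
finger_gap: 0.0001
grip_force: 5.1
```

The force rises above 10 N with almost no travel, which is the buffer, so the catch has clicked. Back off slowly.

Emit:
jog_arm(rows=[[-0.06,0.012,0,0,0,0],[-0.12,0.023,0,0,0,0],[-0.18,0.035,0,0,0,0],[-0.24,0.047,0,0,0,0],[-0.32,0.062,0,0,0,0],[-0.4,0.078,0,0,0,0],[-0.5,0.097,0,0,0,0],[-0.6,0.117,0,0,0,0],[-0.6,0.117,0,0,0,0]])

```text
clock: 20.25
tcp_pos: [0.553, 0.1361, 0.0499]
orientation: [-0.0, 0.096, 0.995, 0.0]
wrist_force: [-0.5, -0.2, -0.5]
finger_gap: 0.0002
grip_force: 0.0
```

Run:
```python
from h import *
s=env.get_state();print(s["tcp_pos"],s["wrist_force"])
w=cam("wrist");ex=np.array([.982,-.191]);ey=np.array([.191,.982]);O=np.array([.6195,.1235])
h=cv2.cvtColor(w["pixels"],cv2.COLOR_RGB2HSV)
for nm,lo,hi,z in(("wood/gold",(8,90,40),(32,255,255),.07),("teal",(80,80,30),(100,255,255),.087)):
    m=cv2.inRange(h,lo,hi);n,l,st,ce=cv2.connectedComponentsWithStats(m)
    for i in range(1,n):
        if st[i,4]>200:
            p=at_z(w,*ce[i],z)[:2]-O;print(nm,st[i],ce[i].round(1),(p@ex*1e3).round(1),(p@ey*1e3).round(1))
```

```text
[0.55297629 0.1361167  0.04991959] [-0.53664948 -0.15251023 -0.54566462]
wood/gold [  96  262  171   64 7695] [180.6 291.6] -51.5 -52.1
wood/gold [ 299  263  179   63 8010] [388.4 292.6] -50.9 53.5
wood/gold [276 361  14  22 256] [282.5 372.2] -0.5 -0.3
teal [382 366  27  26 234] [394.6 378.2] -11.5 56.1
```

Emit:
jog_arm(rows=[[-0.4,0.1,0,0,0,0],[-1,0.2,0,0,0,0],[-1.6,0.2,0.6,0,0,0],[-2,0.2,1.4,0,0,0],[-2,-0.6,2.2,0,0,0],[-2,-1.6,2.6,0,0,0],[-2,-2.6,2.6,0,0,0],[-2,-3.6,2.6,0,0,0],[-2,-4.6,2.6,0,0,0],[-2,-5.6,2.6,0,0,0],[-2,-6,2.6,0,0,0],[-2,-6,2.6,0,0,0]])

```text
clock: 21.3
tcp_pos: [0.4743, -0.1081, 0.154]
orientation: [0.001, 0.099, 0.995, -0.001]
wrist_force: [-0.0, -0.0, 0.7]
finger_gap: -0.0002
grip_force: 0.0
```

Run:
```python
from h import *
c=cam("top");O=np.array([.6195,.1235]);ex=np.array([.982,-.191])
h=cv2.cvtColor(c["pixels"],cv2.COLOR_RGB2HSV)
r=cv2.imread("pics/top.png");h0=cv2.cvtColor(r,cv2.COLOR_BGR2HSV)
for H in(h0,h):
    for nm,lo,hi in(("wood",(6,90,40),(25,255,255)),("teal",(80,80,30),(100,255,255))):
        m=cv2.inRange(H,lo,hi);m[:165]=0;m[240:]=0;m[:,:130]=0;m[:,250:]=0
        ys,xs=np.nonzero(m);print(nm,len(xs),xs.mean() if len(xs) else 0,ys.mean() if len(ys) else 0)
d=np.abs(c["pixels"][160:240,130:250].astype(int)-cv2.cvtColor(r,cv2.COLOR_BGR2RGB)[160:240,130:250]).sum(2);print("changed px",(d>90).sum())
```

```text
wood 583 182.38250428816465 201.4802744425386
teal 128 161.453125 180.53125
wood 696 187.0962643678161 199.43534482758622
teal 146 161.23972602739727 180.8835616438356
changed px 356
```

```bash
python3 -c "
from workcell import env
print(env.hand_in())"
```

```text
the job is handed in; nothing more can be done
None
```

I handed the job in at about 21 s: the drawer popped out, the gold-capped jar went into its right well, and the drawer latched back at home with the teal jar still in place; the hand-in returned no verdict.

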